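# Click the clip-lock lid of the blocking-pad box shut

## Robot

A 6-joint arm with a two-finger parallel gripper is mounted at the origin on a cart in front of the work surface, level with it; the furniture and walls round the work are solid. World frame = base frame: x ahead of the robot, y to its left, z up, the work surface at z = 0. Lengths are in mm, angles in degrees, forces in N, time in s.
With the tool pointing down it reaches from about 300 to 850 mm from the base axis. Payload 4.2 kg.
Tool frame: the origin (TCP) lies on the centre line of the jaws, within the pads' length; the fingertips stand 14 mm ahead of it and the grasp point (between the pads) lies 5 mm behind it; z points along the fingers, y is the line along which they close (so a half turn about z gives the same grasp; the last joint's range is limited). The gripper opens to 91 mm and grips with 3 to 60 N. Pads are 32 mm wide; open, the fingers measure 118 mm over their backs; the gripper's body (76 mm by 178 mm) begins 60 mm behind the grasp point.
Start: joints at [-76.49, 18.312, 89.639, -0, 72.044, -1.146], TCP at [145.488, -556.305, 227.976] pointing down, gripper open.
Joint ranges: [-177.97, 177.97], [-48.28, 115.42], [12.27, 149.76], [-77.06, 257.06], [2.81, 150.46], [-146.56, 146.56]. Speed limits (degrees/s): [147.25, 147.25, 180, 180, 180, 180].

## Interface

Orientations are given as [roll, pitch, yaw] about the fixed x, y, z axes, in that order (R = Rz(yaw) Ry(pitch) Rx(roll)).
In Python, from workcell import env gives the robot as it stands.
- The arm moves only by the tool arm_command, never from a script. Its argument "motion" is a list of rows, each an object with "offset": the shift along the tool's x, y, z in m, a list of three; "spin": the turn about the tool's z in rad. In form: [{"offset": [tx, ty, tz], "spin": spin}, ...]. A call has 1 to 5 rows; each row shifts and turns the commanded pose from where the row before left it, along the tool's axes as they then stand; what a row does not reach is not made up. A row lasts 1/8 s, in which the tool goes at most 62.5 mm and 10.7 degrees, less where a joint would pass 70% of its speed; a pose out of reach is approached as far as the arm can. A call with a gripper value outside its range is refused whole. "jaw" is the finger opening in m, from 0 to 0.0912, set as the call begins (left out, the last holds). The fingers move at their own pace and stop on an object; "newtons" is the grip in N (left out, the last holds). Time passes only in rows, so rows that do not move let the fingers close. It gives the time, the measured TCP pose, the force, the opening and the grip force at its end, in the units of the state.
- env.state(): the state, without advancing time (a new reading comes with each control period).
- env.grab_frame(name): name is "side" or "top"; returns (picture, depth): 384x512x3 uint8, blue, green, red; 384x512 float32, mm along the optical axis (not along the pixel's ray), 0 where there is no reading.
- env.camera_model(name): a dict with "fx", "fy", "cx", "cy" (pixels), "eye" and "rotation" of the camera in the world. Camera axes: x right, y down, z forward; pixel columns grow to the right and rows downward; lengths in mm; the calibration is good to about 2 mm. A picture is of the moment at which its call begins. camera_model takes no time and is no camera call.
- env.job_done(): hands the job in; it is judged then, once.
Trained networks look in the newest picture that a camera, given by its name, has taken for a name from the list of things; names that differ only in an ending like _2 or _b are one class to them, and where a whole thing is asked for, a point or a joint stands for the part that bears it (a point fixed in the world has none). Each returns a list of dicts, best first, with "score" (0 to 1); they miss things now and then, are a little off and sometimes report something else, mostly with a low value. They report only what shows in the picture. A call takes as long as a camera call.
- env.boxes_of(camera, target): "bbox" ([left, top, right, bottom] in pixels, round what is visible of it).
- env.pinpoint(camera, target): "location" ([column, row] in pixels: a listed point, or the origin of a listed thing).
The state is a dict: "time_s": time; "qpos": joint angles; "qvel": joint speeds; "effort": joint torques, N m; "ee_pos": TCP position; "ee_rot": TCP orientation; "force": force on the tool from outside, world axes, zero at the start; "torque": the same for the moment, N m; "gripper_width": finger opening in mm; "gripper_force": force on a finger pad.
Only numpy, scipy, OpenCV 4.12 (cv2) and the standard library are available. Lean on these libraries where they do the work, as an engineer would, in place of code of your own. Each camera call takes 0.05 s, during which the arm holds its last target. There are 200 camera calls.

## Task

The blocking pads and lens blocks have to be kept free of grinding dust: the lid already lies on its clear box, but its four locking flaps still stand open. Go round the lid and press each flap down and in against the box wall with the outside of the fingertips until it clicks shut, so that all four are locked. Only push: never lift the lid off or pick anything up, leave the tools, lenses and bottle around it where they are, and finish with the hand clear of everything.

Things in the scene. Friction and masses are not known exactly. Their poses are not given: they have to be found in the camera images.
- box: Clear plastic storage box, fixed on the worktop by non-slip feet. Walls stand 58 mm (x) and 80 mm (y) from the origin, a rim flange at the top sticks out 6 mm more; 74 mm high to the flange top. Origin: centre of its underside; z up, -x towards the robot at yaw 0. Each wall has a rounded catch rib 18 to 13 mm below the flange top, standing out 9 mm from the wall.
- lid: White lid with a clear window, 128 x 172 mm, lying loose on the flange with its plug in the box mouth (about 0.5 mm play), 350 g, top face 6.5 mm above the flange. Origin: centre of the face that rests on the flange (74 mm above the box's origin); axes as the box's. It carries four locking flaps, one on each side.
- flap_front (a joint): Locking flap on the robot's side (-x of the box), 90 mm wide, 36 mm long, mid-side; 0 = hangs along the wall, shut; grows outward and up, 1.57 = level, at most 2.1. Hinge line 8 mm outside the wall, 3.5 mm above the flange. Stays where left (0.012 N m). From 0.33 its inner bead meets the catch: 3 to 6 N inward on the lip pushes it over; past 0.19 it snaps to 0 (+-0.05).
- flap_front_lip (a point): Middle of the outer face of the finger lip that runs along the free edge of that flap (the robot's side (-x of the box)), 32 mm below and 7 mm outside the hinge line when shut, that is 15 mm out from the wall and 45.5 mm above the worktop.
- flap_back (a joint): Locking flap on the far side (+x of the box), 90 mm wide, 36 mm long, mid-side; 0 = hangs along the wall, shut; grows outward and up, 1.57 = level, at most 2.1. Hinge line 8 mm outside the wall, 3.5 mm above the flange. Stays where left (0.012 N m). From 0.33 its inner bead meets the catch: 3 to 6 N inward on the lip pushes it over; past 0.19 it snaps to 0 (+-0.05).
- flap_back_lip (a point): Middle of the outer face of the finger lip that runs along the free edge of that flap (the far side (+x of the box)), 32 mm below and 7 mm outside the hinge line when shut, that is 15 mm out from the wall and 45.5 mm above the worktop.
- flap_left (a joint): Locking flap on the box's +y side, 66 mm wide, 36 mm long, mid-side; 0 = hangs along the wall, shut; grows outward and up, 1.57 = level, at most 2.1. Hinge line 8 mm outside the wall, 3.5 mm above the flange. Stays where left (0.012 N m). From 0.33 its inner bead meets the catch: 3 to 6 N inward on the lip pushes it over; past 0.19 it snaps to 0 (+-0.05).
- flap_left_lip (a point): Middle of the outer face of the finger lip that runs along the free edge of that flap (the box's +y side), 32 mm below and 7 mm outside the hinge line when shut, that is 15 mm out from the wall and 45.5 mm above the worktop.
- flap_right (a joint): Locking flap on the box's -y side, 66 mm wide, 36 mm long, mid-side; 0 = hangs along the wall, shut; grows outward and up, 1.57 = level, at most 2.1. Hinge line 8 mm outside the wall, 3.5 mm above the flange. Stays where left (0.012 N m). From 0.33 its inner bead meets the catch: 3 to 6 N inward on the lip pushes it over; past 0.19 it snaps to 0 (+-0.05).
- flap_right_lip (a point): Middle of the outer face of the finger lip that runs along the free edge of that flap (the box's -y side), 32 mm below and 7 mm outside the hinge line when shut, that is 15 mm out from the wall and 45.5 mm above the worktop.
- lens_spray: Lens cleaner spray bottle, 42 mm across and 140 mm high, standing behind the box to its right. Bystander. Origin: centre of its underside.
- punch: Six-sided centre punch like a pen, 133 mm long and 13 mm thick, lying near the box's front right corner. Bystander. Origin: centre of its underside.
- lens_blank: Round uncut lens blank, 62 mm across, 6 mm thick, lying near the box's front left corner. Bystander. Origin: centre of its underside.
- lens_block: Small lens holding block, 26 mm across, 16 mm high, near the box's rear left corner. Bystander. Origin: centre of its underside.

How it is judged (in metres and radians):
At the end, for the whole second after the job is handed in: All four flaps clicked shut (each within 0.09 rad of hanging vertically, which is past the catch), the lid lying flat (0.03 rad) and at rest on the flange (within 3 mm in height, 4 mm sideways) (value of joint each of flap_front, flap_back, flap_left, flap_right below 0.09 rad and height (world z) of lid between 0.071 and 0.077 m and angle between lid's own z axis and vertical below 0.03 rad and horizontal distance between lid and box below 0.004 m and linear speed of lid below 0.02 m/s); the robot touches nothing.
It fails at once if the lid is lifted off the box or tipped (12 mm up, or 0.15 rad) (height (world z) of lid above 0.086 m or angle between lid's own z axis and vertical above 0.15 rad).
It fails at once if a bystander is moved by more than 20 mm or knocked over (distance of any of lens_spray, punch, lens_blank, lens_block from where it was at the start of the episode above 0.02 m or angle between lens_spray's own z axis and vertical above 0.3 rad).
It also fails if it takes over 51 s, if anything falls off the work surface, if the arm or the gripper's body presses on something with over 40 N, if the wrist force passes 120 N, or if a joint passes its speed limit or range.

## Working session

There is one attempt and no reset: what is moved stays moved. The work goes in short steps, Python scripts to look and compute and a tool call to move; the robot and the scene stay as the last step left them, time stands still between calls to the robot, and variables do not carry over. Pictures are saved under pics/ and viewed, at most 10 in all, crops included, and the job is handed in when it is done.

Besides the shell and the picture viewer there is one more tool, called after "Emit:" in YAML: its name, and indented under it one key for each argument. arm_command: Moves the arm, as the interface text tells. Its arguments: {"type":"object","properties":{"motion":{"type":"array"},"jaw":{"type":"number"},"newtons":{"type":"number"}},"required":["motion"]}

```bash
mkdir -p pics
cat > h.py <<'E'
import numpy as np, cv2
from workcell import env
def ray(cam,uv):
    m=env.camera_model(cam); d=np.array([(uv[0]-m['cx'])/m['fx'],(uv[1]-m['cy'])/m['fy'],1.])
    return np.array(m['eye'],float),np.array(m['rotation'],float)@d
def atz(cam,uv,z):
    e,d=ray(cam,uv); return e+d*(z-e[2])/d[2]
def cloud(cam,dep):
    m=env.camera_model(cam); v,u=np.mgrid[:dep.shape[0],:dep.shape[1]]
    p=np.stack([(u-m['cx'])/m['fx']*dep,(v-m['cy'])/m['fy']*dep,dep],-1)
    return p@np.array(m['rotation'],float).T+np.array(m['eye'],float)
E
python3 - <<'E'
from h import *
for c in ['top','side']:
    p,d=env.grab_frame(c); cv2.imwrite(f'pics/{c}0.png',p); np.save(f'{c}0.npy',d)
    print(c,np.round(env.camera_model(c)['eye']))
    for t in ['box','lid','lens_spray','punch','lens_blank','lens_block','flap_front_lip','flap_back_lip','flap_left_lip','flap_right_lip']:
        r=env.pinpoint(c,t)[:2]; z={'lid':74,'box':0}.get(t,0)
        P=cloud(c,d)
        for q in r:
            u,v=map(int,np.round(q['location'])); print(t,round(q['score'],2),np.round(q['location']),np.round(atz(c,q['location'],z)),np.round(P[min(v,383),min(u,511)]))
print(env.state())
E
```

```text
top [ 478. -149.  944.]Traceback (most recent call last):
  File "<stdin>", line 7, in <module>
  File "h.py", line 11, in cloud
    return p@np.array(m['rotation'],float).T+np.array(m['eye'],float)
           ~~~~~~~~~~~~~~~~~~~~~~~~~~~~~~~~~^~~~~~~~~~~~~~~~~~~~~~~~~
ValueError: operands could not be broadcast together with shapes (384,512) (3,)
```

Run:
```python
from h import *
for c in ['top','side']: print(env.camera_model(c))
s=env.state(); print(s['ee_pos'],s['ee_rot'],s['time_s'])
```

```text
{'fx': 363.6730563880688, 'fy': 363.6730563880688, 'cx': 253.33231781362926, 'cy': 192.54300007397802, 'eye': array([ 477.67456025, -148.52157126,  944.13913123]), 'rotation': array([-174.61193563,    1.2344484 ,  -89.59913876])}
{'fx': 480.4605574450501, 'fy': 480.4605574450501, 'cx': 255.64558992655628, 'cy': 188.19816069315206, 'eye': array([392.26641993, 570.98851651, 717.51202155]), 'rotation': array([-132.04541924,   -0.53191255, -166.41254133])}
[ 145.38172688 -555.87915732  227.21229255] [-1.79910545e+02 -4.69666357e-06  1.46566751e+01] 0.1
```

View pics/top0.png

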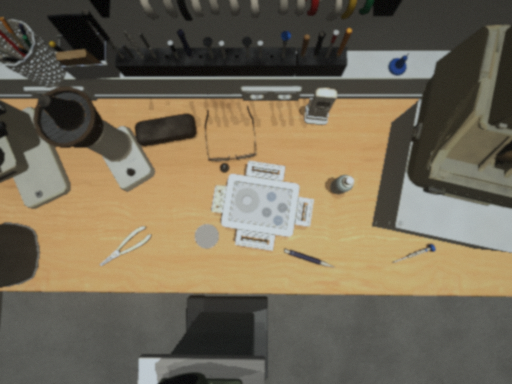

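The top view shows the lid at about (261,205), slightly turned. All four flaps stand out: front (255,240), back (266,170), left (219,200), right (304,211). The blank is at (207,236), the punch at (308,258), the spray at (342,184) and the block at (225,168).

```bash
sed -i '2a from scipy.spatial.transform import Rotation as Ro\ndef RM(m): return Ro.from_euler("xyz",m["rotation"],degrees=True).as_matrix()' h.py; sed -i "s/np.array(m\['rotation'\],float)/RM(m)/" h.py
python3 - <<'E'
from h import *
for c in ['top','side']:
    p,d=env.grab_frame(c); cv2.imwrite(f'pics/{c}1.png',p); np.save(f'{c}1.npy',d); P=cloud(c,d)
    for t in ['box','lid','lens_spray','punch','lens_blank','lens_block','flap_front_lip','flap_back_lip','flap_left_lip','flap_right_lip']:
        for q in env.pinpoint(c,t)[:2]:
            u,v=map(int,np.round(q['location'])); print(c,t,round(q['score'],2),np.round(q['location']),np.round(atz(c,q['location'],{'lid':74}.get(t,0))),np.round(P[min(v,383),min(u,511)]))
    # lid top face
    z=P[...,2]; m=((abs(z-80.5)<5)&(abs(P[...,0]-450)<200)&(abs(P[...,1]+160)<170)).astype(np.uint8)
    m=cv2.morphologyEx(m,cv2.MORPH_OPEN,np.ones((3,3)))
    n,l,s,_=cv2.connectedComponentsWithStats(m); k=1+np.argmax(s[1:,4]); Q=P[l==k]
    print(c,'lid',cv2.minAreaRect(Q[:,:2].astype(np.float32)),Q[:,2].mean(),s[k])
p=cv2.imread('pics/side1.png'); cv2.imwrite('pics/side1c.png',p)
E
```

```text
top lid 0.74 [254. 246.] [ 431. -131.   74.] [ 433. -132.   81.]
top lid 0.62 [260. 204.] [ 533. -145.   74.] [ 532. -145.   75.]
top lens_spray 0.57 [337. 185.] [ 588. -346.    0.] [ 577. -327.   86.]
top punch 0.79 [307. 258.] [ 398. -266.    0.] [ 400. -264.   12.]
top lens_blank 0.7 [208. 238.] [449. -11.   0.] [448. -12.   4.]
top lens_block 0.62 [227. 169.] [629. -57.   0.] [628. -58.   5.]
top flap_front_lip 0.74 [256. 246.] [ 429. -134.    0.] [ 433. -137.   85.]
top flap_back_lip 0.62 [268. 166.] [ 637. -167.    0.] [ 623. -164.   79.]
top flap_left_lip 0.77 [213. 198.] [552. -23.   0.] [547. -31.  62.]
top flap_right_lip 0.94 [310. 214.] [ 511. -275.    0.] [ 509. -264.   79.]
top lid ((530.856201171875, -146.45896911621094), (203.0506591796875, 202.2877960205078), 38.089630126953125) 79.74528358493386 [ 219  161   94   89 4937]
side box 0.63 [269. 209.] [ 530. -146.    0.] [515. -68.  79.]
side lid 0.8 [268. 181.] [ 535. -152.   74.] [ 534. -147.   78.]
side lens_spray 0.72 [265. 150.] [ 583. -346.    0.] [ 579. -324.   16.]
side punch 0.79 [336. 181.] [ 402. -272.    0.] [ 401. -258.   13.]
side punch 0.69 [272. 182.] [ 541. -235.    0.] [ 525. -143.   81.]
side lens_blank 0.8 [289. 262.] [462. -15.   0.] [461. -11.   5.]
side lens_block 0.61 [206. 233.] [638. -49.   0.] [636. -44.   5.]
side flap_front_lip 0.68 [313. 192.] [ 447. -223.    0.] [ 441. -134.   80.]
side flap_front_lip 0.66 [223. 168.] [ 663. -253.    0.] [ 664. -256.   -2.]
side flap_left_lip 0.95 [245. 225.] [567. -90.   0.] [552. -32.  62.]
side flap_right_lip 0.68 [291. 145.] [ 525. -380.    0.] [ 526. -384.   -3.]
side lid ((535.354248046875, -148.63308715820312), (204.13040161132812, 214.13412475585938), 34.43937683105469) 79.09517854724258 [ 215  145  108   73 4748]
```

View pics/side1.png

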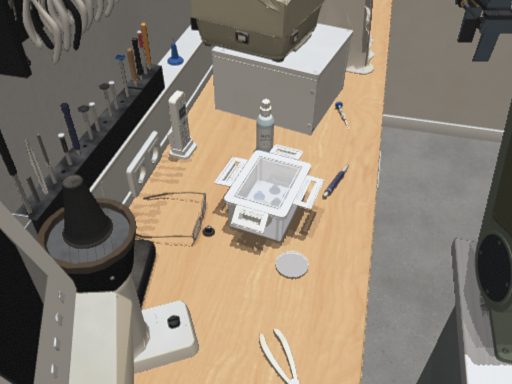

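The side view confirms this: the lid is centred near (268,181), the left flap hangs partly open at (248,222), and the spray bottle at (265,130) stands behind the right flap. Next I fit the lid pose and the flap angles.

Run:
```python
from h import *
from scipy.optimize import differential_evolution as DE
C={c:cloud(c,np.load(f'{c}1.npy')) for c in ['top','side']}
def loc(X,p):
    a=np.deg2rad(p[2]); d=X[...,:2]-np.array(p[:2]); return d@np.array([[np.cos(a),-np.sin(a)],[np.sin(a),np.cos(a)]])
res={}
for c,P in C.items():
    Q=P.reshape(-1,3); Q=Q[(abs(Q[:,0]-532)<150)&(abs(Q[:,1]+147)<170)]
    if c=='side': Q=Q[(Q[:,1]<5)]
    hi=(Q[:,2]>66)&(Q[:,2]<95)
    X=atz  # noqa
    def cost(p):
        l=loc(Q,p); x,y=abs(l[:,0]),abs(l[:,1])
        use=~(((x>50)&(y<50))|((y>70)&(x<38)))&(x<90)&(y<112)
        ins=(x<64)&(y<86); core=(x<50)&(y<70)
        return ((ins!=hi)&use&~core).sum()
    r=DE(cost,[(510,555),(-170,-125),(-25,10)],seed=1,popsize=25,tol=1e-6); print(c,r.x.round(1),r.fun); res[c]=r.x
p=(res['top']+res['side'])/2; print('mean',p)
for c,P in C.items():
    Q=P.reshape(-1,3); l=loc(Q,p)
    for n,o,t,w in [('front',-l[:,0]-66,l[:,1],40),('back',l[:,0]-66,l[:,1],40),('left',l[:,1]-88,l[:,0],28),('right',-l[:,1]-88,l[:,0],28)]:
        s=(abs(t)<w)&(o>2)&(o<50)&(Q[:,2]>38); b=[(k,round(float(np.median(Q[s&(abs(o-k)<3),2])))) for k in range(5,50,6) if (s&(abs(o-k)<3)).sum()>4]; print(c,n,b)
    s=(Q[:,2]>40)&(Q[:,2]<150)&(abs(Q[:,0]-580)<50)&(abs(Q[:,1]+335)<45); print('spray',Q[s].min(0).round(),Q[s].max(0).round(), loc(Q[s],p).min(0).round())
```

```text
top [ 530.6 -145.6   -8.4] 0.0
side [ 536.9 -157.    -9.3] 393.0
mean [ 533.76160824 -151.34172524   -8.88085401]
top front [(5, 81), (11, 82), (17, 81), (23, 76), (29, 82), (35, 84), (41, 81)]
top back [(5, 81), (11, 80), (17, 76), (23, 79), (29, 80)]
top left [(5, 80), (11, 79), (17, 72), (23, 64), (29, 62), (35, 59)]
top right [(5, 81), (11, 79), (17, 77), (23, 78), (29, 79)]
spray [ 563. -364.   43.] [ 601. -324.  143.] [  58. -203.]
side front [(5, 81), (11, 81), (17, 81), (23, 80), (29, 81), (35, 83)]
side back [(5, 81), (11, 80), (17, 73), (23, 78), (29, 80), (35, 78)]
side left [(5, 79), (11, 77), (17, 72), (23, 63), (29, 61), (35, 59)]
side right [(5, 80), (11, 79), (17, 76), (23, 77), (29, 78)]
spray [ 565. -354.   40.] [ 606. -321.  142.] [  60. -195.]
```

Emit:
arm_command:
  motion:
    - {"offset": [0,0,0],"spin": 0.135}
    - {"offset": [0,0,0],"spin": 0.135}
    - {"offset": [0,0,0],"spin": 0.134}
    - {"offset": [0,0,0],"spin": 0}
  jaw: 0.0
  newtons: 10

```text
time_s: 1.7
ee_pos: [145.5, -556.3, 228.0]
ee_rot: [180.0, -0.0, -8.4]
force: [0.0, -0.2, -0.3]
gripper_width: 54.1
gripper_force: 0.0
```

Emit:
arm_command:
  motion:
    - {"offset": [0.031,-0.033,0],"spin": 0}
    - {"offset": [0.031,-0.033,0],"spin": 0}
    - {"offset": [0.031,-0.033,0],"spin": 0}
    - {"offset": [0.031,-0.033,0],"spin": 0}
    - {"offset": [0.031,-0.033,0],"spin": 0}

```text
time_s: 2.33
ee_pos: [324.2, -415.1, 228.1]
ee_rot: [180.0, -0.0, -8.4]
force: [0.5, -0.8, -0.3]
gripper_width: 4.4
gripper_force: 0.0
```

Emit:
arm_command:
  motion:
    - {"offset": [0.031,-0.033,0],"spin": 0}
    - {"offset": [0.031,-0.033,0],"spin": 0}
    - {"offset": [0.031,-0.033,0],"spin": 0}
    - {"offset": [0.031,-0.033,0],"spin": 0}
    - {"offset": [0,0,0],"spin": 0}

```text
time_s: 2.95
ee_pos: [467.2, -302.0, 227.8]
ee_rot: [-180.0, -0.0, -8.1]
force: [-0.7, 0.1, 0.6]
gripper_width: 0.4
gripper_force: 0.0
```

Emit:
arm_command:
  motion:
    - {"offset": [0.027,-0.0385,0.0],"spin": 0}
    - {"offset": [0,0,0.05],"spin": 0}
    - {"offset": [0,0,0.05],"spin": 0}
    - {"offset": [0,0,0],"spin": 0}

```text
time_s: 3.45
ee_pos: [494.6, -268.9, 124.7]
ee_rot: [-179.8, 0.5, -8.4]
force: [-0.7, 0.6, 0.2]
gripper_width: 0.3
gripper_force: 0.0
```

Emit:
arm_command:
  motion:
    - {"offset": [0,0,0.016],"spin": 0}
    - {"offset": [0,0,0.016],"spin": 0}
    - {"offset": [0,0,0.016],"spin": 0}
    - {"offset": [0,0,0],"spin": 0}

```text
time_s: 3.95
ee_pos: [496.9, -269.3, 78.7]
ee_rot: [-180.0, 0.1, -8.5]
force: [0.1, -0.8, -0.1]
gripper_width: 0.1
gripper_force: 0.0
```

Emit:
arm_command:
  motion:
    - {"offset": [0,0,0.015],"spin": 0}
    - {"offset": [0,0,0.015],"spin": 0}
    - {"offset": [0,0,0],"spin": 0}
    - {"offset": [0,-0.004,0],"spin": 0}
    - {"offset": [0,-0.004,0],"spin": 0}

```text
time_s: 4.58
ee_pos: [499.0, -261.7, 50.2]
ee_rot: [180.0, -0.0, -8.5]
force: [-0.4, -1.0, -0.1]
gripper_width: 0.4
gripper_force: 0.6
```

Emit:
arm_command:
  motion:
    - {"offset": [0,-0.003,0],"spin": 0}
    - {"offset": [0,-0.003,0],"spin": 0}
    - {"offset": [0,0,0],"spin": 0}

```text
time_s: 4.95
ee_pos: [500.0, -255.8, 50.1]
ee_rot: [180.0, -0.0, -8.5]
force: [0.2, -2.2, -2.1]
gripper_width: 0.5
gripper_force: 0.8
```

Emit:
arm_command:
  motion:
    - {"offset": [0,-0.002,0],"spin": 0}
    - {"offset": [0,0,0],"spin": 0}

```text
time_s: 5.2
ee_pos: [500.1, -254.0, 49.9]
ee_rot: [180.0, -0.0, -8.5]
force: [-0.3, -3.6, -2.1]
gripper_width: 0.7
gripper_force: 1.5
```

Emit:
arm_command:
  motion:
    - {"offset": [0,-0.002,0],"spin": 0}
    - {"offset": [0,0,0],"spin": 0}

```text
time_s: 5.45
ee_pos: [500.3, -251.3, 50.0]
ee_rot: [-179.9, 0.0, -8.5]
force: [-0.2, -0.3, -0.9]
gripper_width: 0.4
gripper_force: 0.3
```

Emit:
arm_command:
  motion:
    - {"offset": [0,-0.002,0],"spin": 0}
    - {"offset": [0,0,0],"spin": 0}

```text
time_s: 5.7
ee_pos: [500.6, -249.3, 50.0]
ee_rot: [-180.0, 0.0, -8.5]
force: [0.4, 0.3, -0.5]
gripper_width: 0.2
gripper_force: 0.0
```

Emit:
arm_command:
  motion:
    - {"offset": [0,-0.002,0],"spin": 0}
    - {"offset": [0,0,0],"spin": 0}

```text
time_s: 5.95
ee_pos: [501.0, -247.7, 50.0]
ee_rot: [-180.0, -0.0, -8.5]
force: [-0.7, -0.2, -0.3]
gripper_width: 0.5
gripper_force: 0.0
```

Emit:
arm_command:
  motion:
    - {"offset": [0,0.03,0],"spin": 0}
    - {"offset": [0,0.01,-0.05],"spin": 0}
    - {"offset": [0,0,-0.05],"spin": 0}
    - {"offset": [-0.03,-0.048,0],"spin": 0}
    - {"offset": [-0.03,-0.048,0],"spin": 0}

```text
time_s: 6.58
ee_pos: [449.5, -182.8, 150.6]
ee_rot: [-180.0, -0.1, -8.6]
force: [-0.3, 1.9, 0.7]
gripper_width: 0.4
gripper_force: 0.0
```

Emit:
arm_command:
  motion:
    - {"offset": [-0.03,-0.048,0],"spin": 0}
    - {"offset": [0,0,0.03],"spin": 0}
    - {"offset": [0,0,0],"spin": 0}

```text
time_s: 6.95
ee_pos: [425.8, -130.8, 118.9]
ee_rot: [-180.0, 0.2, -8.4]
force: [0.4, 0.0, 0.3]
gripper_width: 0.6
gripper_force: 0.0
```

Emit:
arm_command:
  motion:
    - {"offset": [0,0,0.017],"spin": 0}
    - {"offset": [0,0,0.017],"spin": 0}
    - {"offset": [0,0,0.017],"spin": 0}
    - {"offset": [0,0,0.018],"spin": 0}
    - {"offset": [0,0,0],"spin": 0}

```text
time_s: 7.58
ee_pos: [427.3, -132.2, 50.7]
ee_rot: [-180.0, 0.1, -8.5]
force: [-0.2, 0.4, -0.1]
gripper_width: 0.5
gripper_force: 0.0
```

Emit:
arm_command:
  motion:
    - {"offset": [0.004,0,0],"spin": 0}
    - {"offset": [0.004,0,0],"spin": 0}
    - {"offset": [0.002,0,0],"spin": 0}
    - {"offset": [0,0,0],"spin": 0}

```text
time_s: 8.07
ee_pos: [435.8, -133.0, 50.6]
ee_rot: [-180.0, 0.2, -8.5]
force: [-4.1, -0.5, -2.3]
gripper_width: 0.8
gripper_force: 1.9
```

Emit:
arm_command:
  motion:
    - {"offset": [0.002,0,0],"spin": 0}
    - {"offset": [0,0,0],"spin": 0}

```text
time_s: 8.32
ee_pos: [441.1, -133.9, 51.7]
ee_rot: [180.0, -0.2, -8.5]
force: [-1.4, -0.8, -0.1]
gripper_width: 0.7
gripper_force: 0.1
```

Emit:
arm_command:
  motion:
    - {"offset": [0.002,0,0],"spin": 0}
    - {"offset": [0,0,0],"spin": 0}

```text
time_s: 8.57
ee_pos: [442.1, -134.1, 51.3]
ee_rot: [180.0, -0.1, -8.5]
force: [0.2, -0.6, 0.4]
gripper_width: 0.4
gripper_force: 0.0
```

Emit:
arm_command:
  motion:
    - {"offset": [0.002,0,0],"spin": 0}
    - {"offset": [0,0,0],"spin": 0}

```text
time_s: 8.82
ee_pos: [442.5, -134.0, 50.9]
ee_rot: [180.0, 0.1, -8.5]
force: [-3.2, 0.6, 1.9]
gripper_width: 0.7
gripper_force: 1.5
```

Emit:
arm_command:
  motion:
    - {"offset": [-0.03,0,0],"spin": 0}
    - {"offset": [0,0,-0.05],"spin": 0}
    - {"offset": [0,0,-0.05],"spin": 0}
    - {"offset": [0.04,-0.042,0],"spin": 0}
    - {"offset": [0.04,-0.042,0],"spin": 0}

```text
time_s: 9.45
ee_pos: [507.2, -58.0, 152.4]
ee_rot: [-180.0, -0.3, -8.6]
force: [1.3, -1.9, 0.1]
gripper_width: 0.8
gripper_force: 0.0
```

Emit:
arm_command:
  motion:
    - {"offset": [0.04,-0.043,0],"spin": 0}
    - {"offset": [0,0,0.035],"spin": 0}
    - {"offset": [0,0,0],"spin": 0}

```text
time_s: 9.82
ee_pos: [549.5, -21.2, 113.6]
ee_rot: [180.0, 0.3, -8.4]
force: [0.0, 0.1, -0.6]
gripper_width: 0.4
gripper_force: 0.0
```

Emit:
arm_command:
  motion:
    - {"offset": [0,0,0.016],"spin": 0}
    - {"offset": [0,0,0.016],"spin": 0}
    - {"offset": [0,0,0.016],"spin": 0}
    - {"offset": [0,0,0.016],"spin": 0}
    - {"offset": [0,0,0],"spin": 0}

```text
time_s: 10.45
ee_pos: [549.8, -21.8, 50.4]
ee_rot: [180.0, 0.2, -8.5]
force: [0.7, 0.1, -0.7]
gripper_width: 0.8
gripper_force: 0.0
```

Emit:
arm_command:
  motion:
    - {"offset": [0,0.004,0],"spin": 0}
    - {"offset": [0,0.004,0],"spin": 0}
    - {"offset": [0,0.002,0],"spin": 0}
    - {"offset": [0,0,0],"spin": 0}

```text
time_s: 10.95
ee_pos: [549.6, -32.1, 52.3]
ee_rot: [180.0, -0.1, -8.5]
force: [-0.1, -0.7, -0.1]
gripper_width: 0.9
gripper_force: 0.0
```

Emit:
arm_command:
  motion:
    - {"offset": [0,0.002,0],"spin": 0}
    - {"offset": [0,0,0],"spin": 0}

```text
time_s: 11.2
ee_pos: [549.2, -33.6, 51.9]
ee_rot: [-180.0, -0.0, -8.5]
force: [0.5, 0.9, -0.7]
gripper_width: 0.6
gripper_force: 0.7
```

Emit:
arm_command:
  motion:
    - {"offset": [0,0.002,0],"spin": 0}
    - {"offset": [0,0,0],"spin": 0}

```text
time_s: 11.45
ee_pos: [548.8, -35.3, 51.7]
ee_rot: [-180.0, 0.0, -8.5]
force: [0.3, 3.9, -3.5]
gripper_width: 0.2
gripper_force: 1.8
```

Emit:
arm_command:
  motion:
    - {"offset": [0,0.002,0],"spin": 0}
    - {"offset": [0,0,0],"spin": 0}

```text
time_s: 11.7
ee_pos: [548.2, -37.9, 51.9]
ee_rot: [180.0, 0.0, -8.5]
force: [0.6, 1.9, -1.0]
gripper_width: 0.7
gripper_force: 1.1
```

Emit:
arm_command:
  motion:
    - {"offset": [0,0.002,0],"spin": 0}
    - {"offset": [0,0,0],"spin": 0}

```text
time_s: 11.95
ee_pos: [548.2, -40.3, 52.2]
ee_rot: [179.9, -0.0, -8.5]
force: [0.0, -0.4, 0.4]
gripper_width: 0.6
gripper_force: 0.0
```

Emit:
arm_command:
  motion:
    - {"offset": [0,0.002,0],"spin": 0}
    - {"offset": [0,0,0],"spin": 0}

```text
time_s: 12.2
ee_pos: [547.9, -42.0, 52.0]
ee_rot: [180.0, -0.0, -8.5]
force: [0.0, -1.1, -0.2]
gripper_width: 0.2
gripper_force: 0.0
```

Emit:
arm_command:
  motion:
    - {"offset": [0,-0.03,0],"spin": 0}
    - {"offset": [0,0,-0.05],"spin": 0}
    - {"offset": [0,0,-0.05],"spin": 0}
    - {"offset": [0.034,0.044,0],"spin": 0}
    - {"offset": [0.034,0.044,0],"spin": 0}

```text
time_s: 12.82
ee_pos: [607.6, -109.9, 153.4]
ee_rot: [180.0, -0.1, -8.4]
force: [-0.1, -0.1, 0.8]
gripper_width: 0.5
gripper_force: 0.0
```

Emit:
arm_command:
  motion:
    - {"offset": [0.036,0.044,0],"spin": 0}
    - {"offset": [0,0,0.035],"spin": 0}
    - {"offset": [0,0,0],"spin": 0}

```text
time_s: 13.2
ee_pos: [633.5, -158.0, 113.9]
ee_rot: [-180.0, 0.4, -8.5]
force: [-0.7, 0.3, -0.1]
gripper_width: 0.4
gripper_force: 0.0
```

Emit:
arm_command:
  motion:
    - {"offset": [0,0,0.016],"spin": 0}
    - {"offset": [0,0,0.016],"spin": 0}
    - {"offset": [0,0,0.016],"spin": 0}
    - {"offset": [0,0,0.016],"spin": 0}
    - {"offset": [0,0,0],"spin": 0}

```text
time_s: 13.82
ee_pos: [634.8, -157.5, 51.0]
ee_rot: [-180.0, 0.2, -8.5]
force: [0.2, 0.6, 1.1]
gripper_width: 0.3
gripper_force: 0.0
```

Emit:
arm_command:
  motion:
    - {"offset": [-0.004,0,0],"spin": 0}
    - {"offset": [-0.003,0,0],"spin": 0}
    - {"offset": [0,0,0],"spin": 0}

```text
time_s: 14.2
ee_pos: [630.1, -157.1, 53.6]
ee_rot: [180.0, -0.2, -8.5]
force: [5.4, -0.1, -2.2]
gripper_width: 0.1
gripper_force: 2.3
```

Emit:
arm_command:
  motion:
    - {"offset": [-0.002,0,0],"spin": 0}
    - {"offset": [0,0,0],"spin": 0}

```text
time_s: 14.45
ee_pos: [627.7, -156.7, 53.3]
ee_rot: [180.0, -0.1, -8.5]
force: [4.3, -1.5, -2.7]
gripper_width: 0.3
gripper_force: 2.0
```

Emit:
arm_command:
  motion:
    - {"offset": [-0.002,0,0],"spin": 0}
    - {"offset": [0,0,0],"spin": 0}

```text
time_s: 14.7
ee_pos: [623.5, -156.0, 53.0]
ee_rot: [-180.0, 0.2, -8.5]
force: [-0.3, -0.6, 0.0]
gripper_width: 0.5
gripper_force: 0.0
```

Emit:
arm_command:
  motion:
    - {"offset": [-0.002,0,0],"spin": 0}
    - {"offset": [0,0,0],"spin": 0}

```text
time_s: 14.95
ee_pos: [622.2, -155.8, 53.0]
ee_rot: [-180.0, 0.1, -8.5]
force: [-0.5, 0.1, 0.3]
gripper_width: 0.6
gripper_force: 0.0
```

Emit:
arm_command:
  motion:
    - {"offset": [0.03,0,0],"spin": 0}
    - {"offset": [0,0,-0.055],"spin": 0}
    - {"offset": [0,0,-0.055],"spin": 0}
    - {"offset": [0,0,-0.055],"spin": 0}
    - {"offset": [-0.05,-0.03,0],"spin": 0}

```text
time_s: 15.58
ee_pos: [612.3, -125.3, 223.7]
ee_rot: [179.9, -0.8, -8.6]
force: [-0.2, 1.0, -0.4]
gripper_width: 0.3
gripper_force: 0.0
```

Emit:
arm_command:
  motion:
    - {"offset": [-0.055,0.0,0],"spin": 0}
    - {"offset": [-0.055,0,0],"spin": 0}
    - {"offset": [-0.055,0,0],"spin": 0}
    - {"offset": [-0.055,0,0],"spin": 0}
    - {"offset": [-0.055,0,0],"spin": 0}

```text
time_s: 16.2
ee_pos: [333.3, -82.2, 217.9]
ee_rot: [180.0, 0.0, -8.5]
force: [-0.4, -0.4, -0.2]
gripper_width: 0.3
gripper_force: 0.0
```

Run:
```python
from h import *
pt,d=env.grab_frame('top'); ps,_=env.grab_frame('side')
a=cv2.resize(pt[130:290,170:370],(400,320)); b=cv2.resize(ps[90:290,180:380],(400,400))
a=cv2.copyMakeBorder(a,0,80,0,0,0); cv2.imwrite('pics/end.png',np.hstack([a,b])); print(env.state()['ee_pos'])
```

```text
[329.54932867 -81.33999448 217.40227064]
```

View pics/end.png

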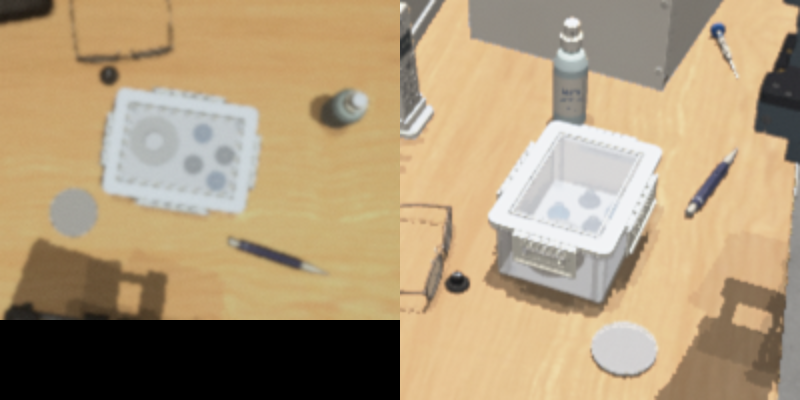

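In the top crop all four flaps show only narrow lips at the lid edges: back (180,92), front (180,208), left (107,150), right (255,155). The lid lies flat, the bystanders are unmoved, and the hand is clear.

```bash
python3 -c "
from h import *
print(env.job_done())"
```

```text
the job is handed in; nothing more can be done
None
```

All four flaps were pressed until they clicked shut, the lid lies flat and the bystanders look unmoved in the last pictures; the job was handed in at about 16 s with the hand clear, and no verdict came back.

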